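# Refit the slicer guard and hold down its safety plate with the pusher

## Task

Slide the orange guard plate along the slicer's deck into its channel, window end first, until it is fully home against the end stop. Then take the white pusher with the blue head, pass it upright down through the guard's window and press the green spring-loaded safety plate inside down well past the middle of its travel; finish while still gripping the pusher and holding the plate down, because the spring lifts it as soon as you let go. Do not push away or knock over the black pusher.

Things in the scene. Friction and masses are not known exactly. Their poses are not given: they have to be found in the camera images.
- slicer: White bench slicer base fixed to the table (place and yaw vary), 160 mm along its x, y from -160 to +250 mm, origin under it on the table. Flat deck 100 mm above the table; 150 mm tall motor hump at y = 130 to 250. A well 70 x 80 mm centred at x 0, y 30 opens in the deck. The guard slides on the deck towards slicer +y.
- guard_seat (a point): Point on the slicer's deck (100 mm above the table), axes as the slicer's: the guard's origin lies here, axes matching, when fully home. Round it is a dark steel channel, straight from y = -20 to the end stop at y = 75, 112 mm wide between its walls (guard 110), 10 mm high under its lips (guard 8); the lips reach 7 mm over the guard's long edges and their tops are 15 mm above the deck.
- channel_mouth (a point): Point on the deck in the middle of the channel's flared mouth, 62 mm before guard_seat, axes as the slicer's. From here to the straight part the side walls narrow from some 130 to 112 mm, and lifted lip ends guide the plate down. The bare flat deck reaches 98 mm further to -y: lay the guard flat there, its leading edge just before the mouth (its tab end may overhang), and push it along +y.
- guard: Loose orange guard plate, 110 mm (x) x 150 mm (y) x 8 mm, about 0.16 kg, lying flat on the table at the start with its tab towards the robot. Origin: centre of its underside, +y towards the end that enters the channel. A window of 28 mm (x) x 48 mm (y), with bevelled rims, is centred at y = 30. A black upright tab near its -y end serves to carry and push it.
- guard_tab (a point): Grip point in the guard's black tab, 30 mm above the plate's underside, at guard y = -55. The tab is 14 mm thick along guard y, 44 mm along guard x, and stands from 8 to 46 mm above the underside.
- guard_window (a point): Centre of the guard's window at the plate's top face (8 mm above its underside); axes as the guard's.
- pusher: Loose white pusher with a blue head, about 0.2 kg, upright on the table. Origin: centre of the foot's underside, z up. Shank 26 (x) x 46 (y) mm, 70 mm long, with a stepped narrower foot; blue collar 44 x 60 mm, z = 70 to 76; blue grip block 24 (x) x 40 (y) mm, z = 76 to 114. Fits the window with 1 mm to spare per side, its x along the guard's x, either way round.
- pusher_tip (a point): Centre of the pusher's foot underside (same as its origin).
- pusher_grip (a point): Grip point in the pusher's blue grip block, 98 mm above the foot; pinch it across its x (24 mm).
- interlock (a joint): Travel of the green safety plate in the slicer's well, 0 = up (sprung), positive = pressed down, at most 0.016 m. Spring: about 5 N at the start and 300 N/m more. Its top lies 50 mm below the deck when up. With the guard in place the pusher's foot meets it 58 mm below the guard's top face, and the pusher's collar lands on the guard at 0.012 m.
- wide_pusher: Bystander: all-black pusher of the same height with a wider shank (42 x 56 mm) that does not fit; it and the white pusher stand in each other's places on some starts. Leave it alone.
Things that resemble listed ones, but are neither listed nor needed, are in the scene too. There is more than one size of the guard; the job needs the smaller. What is shaped like the pusher but turquoise is not meant.

How it is judged (in metres and radians):
On the way, in this order (a step that is already met when the one before it is completed fails the run):
1. the guard plate lies fully home in its channel, before the pusher goes in (y of guard in the frame of guard_seat between -0.004 and 0.004 m and x of guard in the frame of guard_seat between -0.004 and 0.004 m and z of guard in the frame of guard_seat between -0.003 and 0.004 m and angle between the y axis of guard and the y axis of guard_seat, either way round below 0.06 rad and value of joint interlock below 0.002 m), for 0.2 s.
2. the pusher is down through the guard's window (horizontal distance between pusher_tip and guard_window below 0.006 m and angle between pusher's own z axis and vertical below 0.1 rad and z of pusher_tip in the frame of guard_window below -0.03 m), for 0.2 s.
At the end, for the whole second after the job is handed in: Guard home within 4 mm of its seat (under 0.06 rad off); white pusher upright (0.1 rad) through its window, within 6 mm of centre, foot over 30 mm below the guard's top; safety plate held down over 9 of its 16 mm; gripper still on the pusher (all of step 2 and y of guard in the frame of guard_seat between -0.004 and 0.004 m and x of guard in the frame of guard_seat between -0.004 and 0.004 m and z of guard in the frame of guard_seat between -0.003 and 0.004 m and angle between the y axis of guard and the y axis of guard_seat, either way round below 0.06 rad and value of joint interlock above 0.009 m and contact force between the fingers and pusher above 2 N); the arm keeps its last pose, push and grip.
It fails at once if the black pusher is pushed more than 30 mm away or knocked over (distance of wide_pusher from where it was at the start of the episode above 0.03 m or angle between wide_pusher's own z axis and vertical above 0.5 rad).
It also fails if it takes over 67 s, if anything falls off the work surface, if the arm or the gripper's body presses on something with over 40 N, if the wrist force passes 120 N, or if a joint passes its speed limit or range.

## Robot

A 6-joint arm with a two-finger parallel gripper is mounted at the origin on the work surface. World frame = base frame: x ahead of the robot, y to its left, z up, the work surface at z = 0. Lengths are in m, angles in degrees, forces in N, time in s.
With the tool pointing down it reaches from about 0.25 to 0.725 m from the base axis. Payload 9.7 kg.
Tool frame: the origin (TCP) lies at the very end of the fingers, on their centre line; the grasp point (between the pads) lies grasp_offset behind it (grasp_offset is the distance from the TCP to the grasp point, in m); z points along the fingers, y is the line along which they close (so a half turn about z gives the same grasp; the last joint's range is limited). The gripper opens to 85 mm and grips with 20 to 120 N. Pads are 22 mm wide; open, the fingers measure 114 mm over their backs; the gripper's body (76 mm by 85 mm) begins 54 mm behind the grasp point. The pads swing forward as they close: fully open they stand 13 mm farther back than shut.
Start: joints at [68.125, 4.979, 10.078, 95.1, 0, 90], TCP at [0.205, 0.51, 0.231] pointing down, gripper open.
Joint ranges: [-179.16, 179.16], [-48.56, 103.87], [-65.8, 70.77], [-126.05, 130.52], [-82.76, 87.17], [-180, 180]. Speed limits (degrees/s): [127.2, 127.2, 147.25, 180, 180, 180].

## Interface

Orientations are given as [roll, pitch, yaw] about the fixed x, y, z axes, in that order (R = Rz(yaw) Ry(pitch) Rx(roll)).
In Python, from workcell import get_obs, camera, calibration, job_done, recognise, cut_out, mark_of, grasp_offset gives the robot as it stands.
- The arm moves only by the tool servo_tool, never from a script. Its argument "moves" is a list of rows, each a list of 3 entries, a list of its own where there are three numbers: the turn, a rotation vector about the tool's x, y, z in degrees, then the shift along the tool's x, y, z in m, then the opening in per cent of the stroke, from 0 (shut) to 100 (fully open). In form: [[[ax, ay, az], [x, y, z], claw], ...]. A call has 1 to 12 rows; each row shifts and turns the commanded pose from where the row before left it, along the tool's axes as they then stand; what a row does not reach is not made up. A row lasts 1/10 s, in which the tool goes at most 50 mm and 8.59 degrees, less where a joint would pass 70% of its speed; a pose out of reach is approached as far as the arm can. A call is refused whole if a number of a shift passes 0.05 or a number of a turn 8.59, either way. A call with a gripper value outside its range is refused whole. The fingers move at their own pace and stop on an object; "force" is the grip in N (left out, the last holds). Time passes only in rows, so rows that do not move let the fingers close. It gives the time, the measured TCP pose, the force, the opening and the grip force at its end, in the units of the state.
- get_obs(): the state, without advancing time (a new reading comes with each control period).
- camera(name): name is "scene" or "side" or "wrist"; returns (picture, depth): 420x560x3 uint8, red, green, blue; 420x560 float32, m along the optical axis (not along the pixel's ray), 0 where there is no reading.
- calibration(name): a dict with "camera_matrix" (3x3 intrinsics, pixels), "R" (3x3) and "t" (3): a world point X has camera coordinates R X + t. Camera axes: x right, y down, z forward; pixel columns grow to the right and rows downward; lengths in m; the calibration is good to about 2 mm. A picture is of the moment at which its call begins: read the wrist's pose just before it. calibration takes no time and is no camera call; for the wrist camera it gives the pose at the moment of the call.
- job_done(): hands the job in; it is judged then, once.
Trained networks look in the newest picture that a camera, given by its name, has taken for a name from the list of things; names that differ only in an ending like _2 or _b are one class to them, and where a whole thing is asked for, a point or a joint stands for the part that bears it (a point fixed in the world has none). Each returns a list of dicts, best first, with "score" (0 to 1); they miss things now and then, are a little off and sometimes report something else, mostly with a low value. They report only what shows in the picture. A call takes as long as a camera call. They do not tell look-alikes from the thing itself.
- recognise(name, camera): "xyz" ([x, y, z] in m, in the coordinates of the camera as it stood for that picture, good to about 4 mm: the middle of the surface that is visible of it).
- cut_out(name, camera): "mask" (420x560 bool, what is visible of it).
- mark_of(name, camera): "xyz" ([x, y, z] in m, in the coordinates of the camera as it stood for that picture, good to about 4 mm: a listed point, or the origin of a listed thing).
The state is a dict: "time": time; "q": joint angles; "qd": joint speeds; "joint_efforts": joint torques, N m; "ee_pos": TCP position; "tcp_rot": TCP orientation; "wrist_force": force on the tool from outside, world axes, zero at the start; "torque": the same for the moment, N m; "opening": finger opening in m; "grasp_force": force on a finger pad.
Only numpy, scipy, OpenCV 4.12 (cv2) and the standard library are available. Lean on these libraries where they do the work, as an engineer would, in place of code of your own. Each camera call takes 0.05 s, during which the arm holds its last target. There are 200 camera calls.

## Working session

There is one attempt and no reset: what is moved stays moved. The work goes in short steps, Python scripts to look and compute and a tool call to move; the robot and the scene stay as the last step left them, time stands still between calls to the robot, and variables do not carry over. Pictures are saved under pics/ and viewed, at most 10 in all, crops included, and the job is handed in when it is done.

Besides the shell and the picture viewer there is one more tool, called in YAML: its name, and indented under it one key for each argument. servo_tool: Moves the arm, as the interface text tells. Its arguments: {"type":"object","properties":{"moves":{"type":"array"},"force":{"type":"number"}},"required":["moves"]}

```bash
mkdir -p pics; cat > h.py <<'E'
import numpy as np,cv2
from workcell import *
from scipy.spatial.transform import Rotation as R
def snap(c,f=None):
    K=calibration(c); im,d=camera(c)
    if f: cv2.imwrite('pics/'+f,im[:,:,::-1])
    return K,im,d
def w(K,p): return K['R'].T@(np.array(p)-K['t'])
def cloud(K,d):
    v,u=np.mgrid[:420,:560]; M=K['camera_matrix']
    P=np.stack([(u-M[0,2])/M[0,0]*d,(v-M[1,2])/M[1,1]*d,d],-1)
    return (P-K['t'])@K['R']
def px(K,X):
    c=K['R']@np.array(X)+K['t'];p=K['camera_matrix']@c;return p[:2]/p[2]
E
cat > a.py <<'E'
from h import *
np.set_printoptions(precision=3,suppress=True)
print(get_obs(),grasp_offset)
for c in['scene','side']:
    K,im,d=snap(c,c+'1.png'); print(c,'cam at',-K['R'].T@K['t'])
    for n in['slicer','guard_seat','channel_mouth','guard','guard_tab','guard_window','pusher','pusher_grip','wide_pusher']:
        for r in mark_of(n,c)[:4]:
            X=w(K,r['xyz']); print(n,round(r['score'],2),X,px(K,X).astype(int))
E
python3 a.py
```

```text
{'time': 0.0, 'q': array([68.124,  5.01 , 10.034, 95.098, -0.001, 90.   ]), 'qd': array([-0.053,  0.067, -0.01 ,  0.063, -0.009, -0.055]), 'joint_efforts': array([  0.001, -52.038,  46.481,   0.016,   0.   ,   0.   ]), 'ee_pos': array([0.205, 0.51 , 0.231]), 'tcp_rot': array([-179.926,    0.001,  158.123]), 'wrist_force': array([-0.146,  0.655, -0.562]), 'torque': array([-0.022,  0.03 , -0.059]), 'grasp_force': 0.0, 'opening': 0.0854195058726613} 0.0187
scene cam at [ 0.815 -0.669  0.701]
slicer 0.59 [ 0.59   0.112 -0.005] [351 203]
guard_seat 0.76 [0.592 0.113 0.099] [357 166]
guard_seat 0.69 [ 0.397 -0.25   0.029] [183 269]
channel_mouth 0.72 [0.594 0.056 0.103] [349 180]
channel_mouth 0.7 [0.594 0.117 0.1  ] [359 165]
guard 0.76 [ 0.449 -0.249  0.001] [208 289]
guard 0.74 [ 0.344  0.057 -0.002] [246 182]
guard_tab 0.86 [ 0.393 -0.249  0.029] [182 268]
guard_tab 0.69 [0.346 0.123 0.044] [260 152]
guard_window 0.77 [0.337 0.006 0.015] [231 187]
guard_window 0.69 [ 0.477 -0.248  0.007] [221 292]
pusher 0.67 [ 0.633 -0.183  0.   ] [313 302]
pusher 0.66 [ 0.462 -0.119  0.002] [250 246]
[... 183 characters left out ...]
slicer 0.93 [ 0.595  0.115 -0.003] [204 307]
guard_seat 0.81 [0.596 0.115 0.098] [197 263]
guard_seat 0.67 [ 0.634 -0.186  0.097] [213 173]
channel_mouth 0.93 [0.591 0.052 0.096] [209 240]
guard 0.7 [ 0.452 -0.245  0.002] [295 198]
guard 0.7 [0.34  0.052 0.001] [349 288]
guard_tab 0.83 [ 0.398 -0.248  0.032] [318 188]
guard_tab 0.58 [0.346 0.134 0.041] [351 305]
guard_window 0.73 [0.341 0.01  0.012] [348 268]
guard_window 0.28 [0.593 0.117 0.098] [199 264]
pusher 0.63 [ 0.465 -0.118  0.003] [286 228]
pusher 0.59 [ 0.634 -0.184 -0.   ] [216 209]
pusher_grip 0.58 [ 0.469 -0.126  0.1  ] [285 188]
pusher_grip 0.55 [ 0.636 -0.184  0.097] [212 173]
wide_pusher 0.93 [ 0.621 -0.331 -0.001] [233 179]
```

View pics/scene1.png

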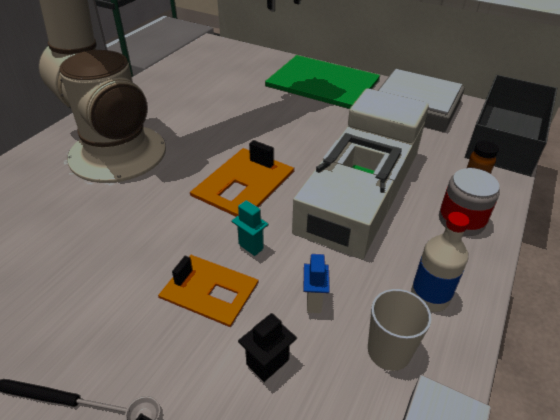

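View pics/side1.png

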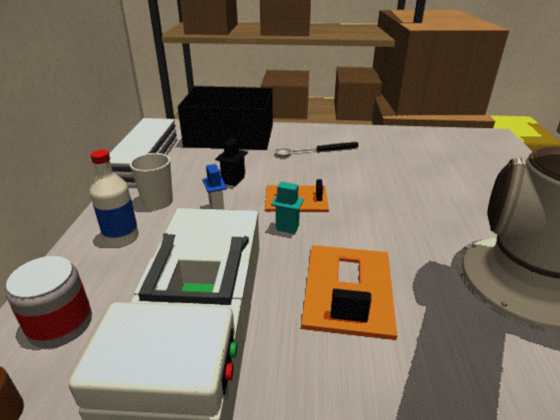

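The scene view shows two orange plates: one at px (208,289), whose tab is to the robot's side, and a larger one at (243,182). The white and blue pusher is at (316,275), the black one at (267,345), the turquoise one at (250,228), and the slicer channel at about (360,165). The side view agrees. Next I'll measure sizes and yaws.

```bash
cat > b.py <<'E'
from h import *
np.set_printoptions(precision=3,suppress=True)
def rect(P):
    (c,s,a)=cv2.minAreaRect((P[:,:2]*1000).astype(np.float32)); return np.round(c),np.round(s),round(a,1),len(P)
for c in['scene','side']:
    K,im,d=snap(c); P=cloud(K,d); ok=d>0
    hsv=cv2.cvtColor(im,cv2.COLOR_RGB2HSV)
    org=(hsv[...,0]<20)&(hsv[...,1]>150)&(hsv[...,2]>80)
    for cx,cy in[(.45,-.248),(.342,.055)]:
        m=ok&org&(np.hypot(P[...,0]-cx,P[...,1]-cy)<.14)&(P[...,2]<.014)&(P[...,2]>.002)
        print(c,'guard',rect(P[m]),P[m][:,2].mean())
    near=ok&(np.hypot(P[...,0]-.633,P[...,1]+.184)<.06)
    print(c,'collar',rect(P[near&(abs(P[...,2]-.075)<.006)]),'top',rect(P[near&(P[...,2]>.108)&(P[...,2]<.12)]))
    s=ok&(abs(P[...,0]-.593)<.2)&(abs(P[...,1]-.11)<.3)
    print(c,'hump',rect(P[s&(abs(P[...,2]-.15)<.006)]),'deck',rect(P[s&(abs(P[...,2]-.1)<.006)]),'lips',rect(P[s&(abs(P[...,2]-.115)<.004)]))
    print(c,'tab',rect(P[ok&(np.hypot(P[...,0]-.396,P[...,1]+.248)<.05)&(P[...,2]>.04)&(P[...,2]<.05)]))
E
python3 b.py
```

```text
scene guard (array([ 449., -249.]), array([151., 112.]), 4.0, 3372) 0.007343880909602172
scene guard (array([341.,  50.]), array([212., 155.]), 86.5, 3080) 0.010381331863109404
scene collar (array([ 634., -184.]), array([44., 60.]), 25.2, 432) top (array([ 634., -185.]), array([22., 41.]), 25.4, 273)
scene hump (array([590., 305.]), array([158., 124.]), 1.1, 1802) deck (array([617., 110.]), array([351., 599.]), 0.0, 5640) lips (array([652.,  82.]), array([543., 338.]), 79.9, 1350)
scene tab (array([ 395., -252.]), array([15., 44.]), 3.3, 172)
side guard (array([ 451., -244.]), array([148., 110.]), 3.5, 794) 0.0076448336064634985
side guard (array([343.,  53.]), array([210., 152.]), 85.9, 5621) 0.010473402756976469
side collar (array([ 634., -181.]), array([44., 60.]), 24.6, 189) top (array([ 634., -181.]), array([23., 40.]), 24.1, 111)
side hump (array([638., 145.]), array([179., 489.]), 16.3, 11871) deck (array([621.,  90.]), array([556., 350.]), 89.2, 7531) lips (array([643.,  89.]), array([557., 341.]), 82.5, 2847)
side tab (array([ 396., -250.]), array([14., 46.]), 4.0, 65)
```

```bash
cat > plan.py <<'E'
from h import *
import sys
def plan(goal,yaw,dyaw=None,n=None,claw=100):
    o=get_obs(); p=o['ee_pos']; r0=R.from_euler('xyz',o['tcp_rot'],degrees=True)
    y0=o['tcp_rot'][2]
    if dyaw is None: dyaw=(yaw-y0+180)%360-180
    D=np.array(goal)-p
    n=n or int(max(np.ceil(np.linalg.norm(D)/.045),np.ceil(abs(dyaw)/8.5),1))
    rows=[]
    for i in range(n):
        ps=np.radians(y0+dyaw*i/n); d=D/n
        c,s=np.cos(ps),np.sin(ps)
        rows.append([[0,0,round(-dyaw/n,2)],[round(d[0]*c+d[1]*s,4),round(d[0]*s-d[1]*c,4),round(-d[2],4)],claw])
    print('tilt',(o['tcp_rot'][:2]).round(2),'n',n)
    for k in range(0,n,12): print(str(rows[k:k+12]).replace(' ',''))
if __name__=='__main__':
    a=[float(v) for v in sys.argv[1:]]
    plan(a[:3],a[3],*(a[4:5]))
E
python3 plan.py .395 -.251 .2 -86.3 -244.4
```

```text
tilt [-180.    0.] n 29
[[[0,0,8.43],[np.float64(-0.0159),np.float64(-0.0219),np.float64(0.0011)],100],[[0,0,8.43],[np.float64(-0.0189),np.float64(-0.0194),np.float64(0.0011)],100],[[0,0,8.43],[np.float64(-0.0215),np.float64(-0.0164),np.float64(0.0011)],100],[[0,0,8.43],[np.float64(-0.0237),np.float64(-0.013),np.float64(0.0011)],100],[[0,0,8.43],[np.float64(-0.0254),np.float64(-0.0094),np.float64(0.0011)],100],[[0,0,8.43],[np.float64(-0.0265),np.float64(-0.0056),np.float64(0.0011)],100],[[0,0,8.43],[np.float64(-0.027),np.float64(-0.0017),np.float64(0.0011)],100],[[0,0,8.43],[np.float64(-0.027),np.float64(0.0023),np.float64(0.0011)],100],[[0,0,8.43],[np.float64(-0.0263),np.float64(0.0062),np.float64(0.0011)],100],[[0,0,8.43],[np.float64(-0.0251),np.float64(0.01),np.float64(0.0011)],100],[[0,0,8.43],[np.float64(-0.0234),np.float64(0.0136),np.float64(0.0011)],100],[[0,0,8.43],[np.float64(-0.0211),np.float64(0.0169),np.float64(0.0011)],100]]
[[[0,0,8.43],[np.float64(-0.0184),np.float64(0.0198),np.float64(0.0011)],100],[[0,0,8.43],[np.float64(-0.0153),np.float64(0.0223),np.float64(0.0011)
[... 450 characters left out ...]
4(0.0011)],100],[[0,0,8.43],[np.float64(0.0112),np.float64(0.0246),np.float64(0.0011)],100],[[0,0,8.43],[np.float64(0.0147),np.float64(0.0227),np.float64(0.0011)],100],[[0,0,8.43],[np.float64(0.0179),np.float64(0.0203),np.float64(0.0011)],100],[[0,0,8.43],[np.float64(0.0206),np.float64(0.0175),np.float64(0.0011)],100]]
[[[0,0,8.43],[np.float64(0.023),np.float64(0.0143),np.float64(0.0011)],100],[[0,0,8.43],[np.float64(0.0248),np.float64(0.0108),np.float64(0.0011)],100],[[0,0,8.43],[np.float64(0.0261),np.float64(0.007),np.float64(0.0011)],100],[[0,0,8.43],[np.float64(0.0269),np.float64(0.0031),np.float64(0.0011)],100],[[0,0,8.43],[np.float64(0.027),np.float64(-0.0009),np.float64(0.0011)],100]]
```

servo_tool:
  moves:
    - [[0, 0, 8.4], [-0.016, -0.022, 0], 100]
    - [[0, 0, 8.4], [-0.019, -0.019, 0], 100]
    - [[0, 0, 8.4], [-0.022, -0.016, 0], 100]
    - [[0, 0, 8.4], [-0.024, -0.013, 0], 100]
    - [[0, 0, 8.4], [-0.025, -0.009, 0], 100]
    - [[0, 0, 8.4], [-0.026, -0.006, 0], 100]
    - [[0, 0, 8.4], [-0.027, -0.002, 0], 100]
    - [[0, 0, 8.4], [-0.027, 0.002, 0], 100]
    - [[0, 0, 8.4], [-0.026, 0.006, 0], 100]
    - [[0, 0, 8.4], [-0.025, 0.01, 0], 100]
    - [[0, 0, 8.4], [-0.023, 0.014, 0], 100]
    - [[0, 0, 8.4], [-0.021, 0.017, 0], 100]

```text
time: 2.3
ee_pos: [0.2851, 0.196, 0.2315]
tcp_rot: [180.0, -0.0, 57.0]
wrist_force: [0.4, 0.5, 0.6]
opening: 0.0854
grasp_force: 0.0
```

servo_tool:
  moves:
    - [[0, 0, 8.4], [-0.018, 0.02, 0], 100]
    - [[0, 0, 8.4], [-0.015, 0.022, 0], 100]
    - [[0, 0, 8.4], [-0.012, 0.024, 0], 100]
    - [[0, 0, 8.4], [-0.008, 0.026, 0], 100]
    - [[0, 0, 8.4], [-0.004, 0.027, 0], 100]
    - [[0, 0, 8.4], [0, 0.027, 0], 100]
    - [[0, 0, 8.4], [0.004, 0.027, 0], 100]
    - [[0, 0, 8.4], [0.008, 0.026, 0], 100]
    - [[0, 0, 8.4], [0.011, 0.025, 0], 100]
    - [[0, 0, 8.4], [0.015, 0.023, 0], 100]
    - [[0, 0, 8.4], [0.018, 0.02, 0], 100]
    - [[0, 0, 8.4], [0.021, 0.018, 0], 100]

```text
time: 3.5
ee_pos: [0.3343, -0.2223, 0.227]
tcp_rot: [-175.3, 1.5, -36.9]
wrist_force: [1.8, 0.3, 0.1]
opening: 0.0853
grasp_force: 0.0
```

servo_tool:
  moves:
    - [[0, 0, 8.4], [0.023, 0.014, 0.01], 100]
    - [[0, 0, 8.4], [0.025, 0.011, 0.01], 100]
    - [[0, 0, 8.4], [0.026, 0.007, 0.01], 100]
    - [[0, 0, 8.4], [0.027, 0.003, 0], 100]
    - [[0, 0, 8.4], [0.027, -0.001, 0], 100]
    - [[0, 0, 0], [0, 0, 0], 60]
    - [[0, 0, 0], [0, 0, 0], 60]

```text
time: 4.2
ee_pos: [0.2564, -0.4341, 0.1861]
tcp_rot: [-169.8, 6.6, -65.1]
wrist_force: [0.1, -0.1, 0.0]
opening: 0.0591
grasp_force: 0.0
```

```bash
sed -i 's/round(d\[0\]\*c+d\[1\]\*s,4),round(d\[0\]\*s-d\[1\]\*c,4),round(-d\[2\],4)/*[float(round(v,4)) for v in(d[0]*c+d[1]*s,d[0]*s-d[1]*c,-d[2])]/; s/round(-dyaw\/n,2)/float(round(-dyaw\/n,2))/' plan.py
cat > c.py <<'E'
from h import *
np.set_printoptions(precision=3,suppress=True)
o=get_obs();print(o['ee_pos'],o['tcp_rot'],o['q'],o['time'])
K,im,d=snap('wrist','w1.png');print('cam',-K['R'].T@K['t'],K['R'][2])
P=cloud(K,d)
for n in['guard_tab','guard','guard_window']:
    for r in mark_of(n,'wrist')[:2]: print(n,r['score'],w(K,r['xyz']))
m=(d>0)&(np.hypot(P[...,0]-.396,P[...,1]+.25)<.04)&(abs(P[...,2]-.046)<.006)
print(cv2.minAreaRect((P[m][:,:2]*1000).astype(np.float32)),m.sum())
E
python3 c.py; python3 plan.py .395 -.251 .2 -86.3
```

```text
[ 0.256 -0.434  0.186] [-169.811    6.595  -65.114] [-65.171   4.27    3.502  95.837  10.183 179.942] 4.2
cam [ 0.273 -0.53   0.316] [-0.021  0.446 -0.895]
guard_tab 0.86 [ 0.394 -0.249  0.029]
guard 0.81 [ 0.452 -0.249 -0.001]
guard_window 0.97 [ 0.478 -0.243  0.009]
guard_window 0.48 [ 0.395 -0.25   0.029]
((394.34100341796875, -251.7684783935547), (14.437825202941895, 44.45054244995117), 3.643622398376465) 584
tilt [-169.81    6.45] n 6
[[[0,0,3.57],[-0.0177,-0.0335,-0.0021],100],[[0,0,3.57],[-0.0198,-0.0324,-0.0021],100],[[0,0,3.57],[-0.0217,-0.0311,-0.0021],100],[[0,0,3.57],[-0.0236,-0.0297,-0.0021],100],[[0,0,3.57],[-0.0254,-0.0281,-0.0021],100],[[0,0,3.57],[-0.0271,-0.0265,-0.0021],100]]
```

```bash
cat > plan.py <<'E'
from h import *
import sys
def plan(goal,yaw,dyaw=None,n=None):
    o=get_obs(); p=o['ee_pos']; r=R.from_euler('xyz',o['tcp_rot'],degrees=True)
    y0=o['tcp_rot'][2]
    if dyaw is None: dyaw=(yaw-y0+180)%360-180
    V=lambda y:R.from_euler('xyz',[180,0,y],degrees=True)
    tilt=(r.inv()*V(y0)).as_rotvec(degrees=True); k=int(np.ceil(np.abs(tilt).max()/8)) if np.abs(tilt).max()>.3 else 0
    f=lambda v,q:[float(round(x,q)) for x in v]
    rows=[[f(tilt/k,1),[0,0,0]] for _ in range(k)]
    D=np.array(goal)-p
    n=n or int(max(np.ceil(np.linalg.norm(D)/.045),np.ceil(abs(dyaw)/8.5),1))
    for i in range(n):
        rows.append([[0,0,float(round(-dyaw/n,2))],f(V(y0+dyaw*i/n).inv().apply(D/n),4)])
    print('n',n,'q6',o['q'][5])
    for k in range(0,len(rows),12): print(str(rows[k:k+12]).replace(' ',''))
if __name__=='__main__':
    a=[float(v) for v in sys.argv[1:]]
    plan(a[:3],a[3],*(a[4:5]))
E
python3 plan.py .395 -.251 .2 93.7 158.8
```

```text
n 19 q6 179.94174843914794
[[[-5.1,3.2,-0.3],[0,0,0]],[[-5.1,3.2,-0.3],[0,0,0]],[[0,0,-8.36],[-0.0056,-0.0106,-0.0007]],[[0,0,-8.36],[-0.004,-0.0113,-0.0007]],[[0,0,-8.36],[-0.0023,-0.0118,-0.0007]],[[0,0,-8.36],[-0.0006,-0.012,-0.0007]],[[0,0,-8.36],[0.0012,-0.0119,-0.0007]],[[0,0,-8.36],[0.0029,-0.0116,-0.0007]],[[0,0,-8.36],[0.0045,-0.0111,-0.0007]],[[0,0,-8.36],[0.0061,-0.0103,-0.0007]],[[0,0,-8.36],[0.0075,-0.0093,-0.0007]],[[0,0,-8.36],[0.0088,-0.0081,-0.0007]]]
[[[0,0,-8.36],[0.0099,-0.0067,-0.0007]],[[0,0,-8.36],[0.0108,-0.0052,-0.0007]],[[0,0,-8.36],[0.0114,-0.0036,-0.0007]],[[0,0,-8.36],[0.0118,-0.0019,-0.0007]],[[0,0,-8.36],[0.012,-0.0002,-0.0007]],[[0,0,-8.36],[0.0119,0.0016,-0.0007]],[[0,0,-8.36],[0.0115,0.0033,-0.0007]],[[0,0,-8.36],[0.0109,0.0049,-0.0007]],[[0,0,-8.36],[0.0101,0.0065,-0.0007]]]
```

View pics/w1.png

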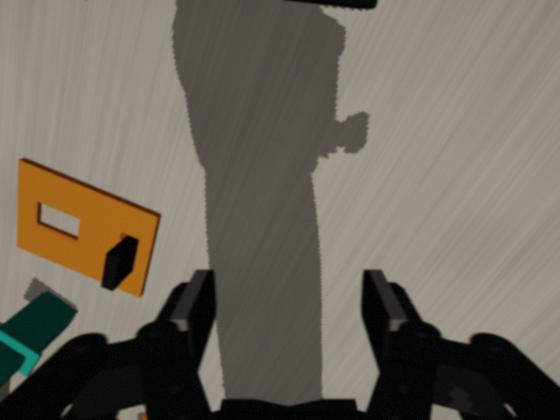

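The wrist view shows the guard at px (90,225) with its tab at (120,262), so the approach ended too far to one side because the last joint hit its limit. I'll unwind it the other way.

servo_tool:
  moves:
    - [[-5.1, 3.2, 0], [0, 0, -0.01], 60]
    - [[-5.1, 3.2, 0], [0, 0, -0.01], 60]
    - [[0, 0, -8.4], [-0.006, -0.011, 0], 60]
    - [[0, 0, -8.4], [-0.004, -0.011, 0], 60]
    - [[0, 0, -8.4], [-0.002, -0.012, 0], 60]
    - [[0, 0, -8.4], [0, -0.012, 0], 60]
    - [[0, 0, -8.4], [0.001, -0.012, 0], 60]
    - [[0, 0, -8.4], [0.003, -0.012, 0], 60]
    - [[0, 0, -8.4], [0.005, -0.011, 0], 60]
    - [[0, 0, -8.4], [0.006, -0.01, 0], 60]
    - [[0, 0, -8.4], [0.008, -0.009, 0], 60]
    - [[0, 0, -8.4], [0.009, -0.008, 0], 60]

```text
time: 5.6
ee_pos: [0.303, -0.3494, 0.2095]
tcp_rot: [-179.8, -1.2, 21.1]
wrist_force: [-0.5, 1.3, -0.0]
opening: 0.0511
grasp_force: 0.0
```

servo_tool:
  moves:
    - [[0, 0, -8.4], [0.01, -0.007, 0], 60]
    - [[0, 0, -8.4], [0.011, -0.005, 0], 60]
    - [[0, 0, -8.4], [0.011, -0.004, 0], 60]
    - [[0, 0, -8.4], [0.012, -0.002, 0], 60]
    - [[0, 0, -8.4], [0.012, 0, 0], 60]
    - [[0, 0, -8.4], [0.012, 0.002, 0], 60]
    - [[0, 0, -8.4], [0.012, 0.003, 0], 60]
    - [[0, 0, -8.4], [0.011, 0.005, 0], 60]
    - [[0, 0, -8.4], [0.01, 0.007, 0], 60]
    - [[0, 0, 0], [0, 0, 0], 60]
    - [[0, 0, 0], [0, 0, 0], 60]

```text
time: 6.7
ee_pos: [0.3649, -0.2611, 0.2113]
tcp_rot: [178.9, -0.5, 96.1]
wrist_force: [-0.8, -0.1, -0.3]
opening: 0.0512
grasp_force: 0.0
```

```bash
python3 c.py; python3 plan.py .395 -.2515 .1 93.7
```

```text
[ 0.365 -0.261  0.211] [178.919  -0.521  96.14 ] [-36.293  -9.664  -6.307  92.911   1.114  47.576] 6.7
cam [ 0.354 -0.185  0.354] [ 0.049 -0.294 -0.955]
guard_tab 0.98 [ 0.395 -0.253  0.029]
guard_tab 0.43 [ 0.483 -0.24   0.01 ]
guard 0.64 [ 0.455 -0.246 -0.002]
guard_window 0.83 [ 0.483 -0.243  0.009]
((395.16461181640625, -250.6226806640625), (14.145526885986328, 43.993812561035156), 3.811605215072632) 862
n 3 q6 47.471874105786
[[[1.1,-0.5,-0.0],[0,0,0]],[[0,0,0.81],[0.0024,0.0105,0.037]],[[0,0,0.81],[0.0025,0.0105,0.037]],[[0,0,0.81],[0.0027,0.0104,0.037]]]
```

servo_tool:
  moves:
    - [[1.1, -0.5, 0], [0, 0, 0], 60]
    - [[0, 0, 0.8], [0.0025, 0.0105, 0.037], 60]
    - [[0, 0, 0.8], [0.0025, 0.0105, 0.037], 60]
    - [[0, 0, 0.8], [0.0025, 0.0105, 0.037], 60]
    - [[0, 0, 0], [0, 0, 0], 60]
    - [[0, 0, 0], [0, 0, 0], 60]

```text
time: 7.5
ee_pos: [0.3949, -0.2511, 0.1005]
tcp_rot: [-179.9, -0.1, 93.9]
wrist_force: [0.6, -0.6, 0.9]
opening: 0.0514
grasp_force: 0.0
```

```bash
python3 plan.py .395 -.2505 .014 93.7
```

```text
n 2 q6 53.68921912041537
[[[0,0,0.08],[0.0003,0.0001,0.0432]],[[0,0,0.08],[0.0003,0.0001,0.0432]]]
```

servo_tool:
  moves:
    - [[0, 0, 0], [0, 0, 0.03], 60]
    - [[0, 0, 0], [0, 0, 0.03], 60]
    - [[0, 0, 0], [0, 0, 0.02], 60]
    - [[0, 0, 0], [0, 0, 0.006], 60]
    - [[0, 0, 0], [0, 0, 0], 0]
    - [[0, 0, 0], [0, 0, 0], 0]
    - [[0, 0, 0], [0, 0, 0], 0]
    - [[0, 0, 0], [0, 0, 0], 0]
    - [[0, 0, 0], [0, 0, 0], 0]
    - [[0, 0, 0], [0, 0, 0], 0]
  force: 60

```text
time: 8.5
ee_pos: [0.3962, -0.2519, 0.0161]
tcp_rot: [179.9, 0.1, 93.8]
wrist_force: [-0.6, -0.1, 6.9]
opening: 0.013
grasp_force: 59.8
```

servo_tool:
  moves:
    - [[0, 0, 0], [0, 0, 0], 0]
    - [[0, 0, 0], [0, 0, -0.02], 0]
    - [[0, 0, 0], [0, 0, -0.03], 0]
    - [[0, 0, 0], [0, 0, -0.04], 0]
    - [[0, 0, 0], [0, 0, -0.04], 0]
    - [[0, 0, 0], [0, 0, -0.04], 0]
    - [[0, 0, 0], [0, 0, 0], 0]

```text
time: 9.2
ee_pos: [0.397, -0.2524, 0.1903]
tcp_rot: [179.6, 0.3, 93.8]
wrist_force: [-0.3, 0.1, -0.8]
opening: 0.0133
grasp_force: 58.7
```

```bash
python3 plan.py .598 -.11 .19 181.1
```

```text
n 11 q6 53.70337364461207
[[[0.4,0.3,0.0],[0,0,0]],[[0,0,-7.93],[0.0117,0.0191,0.0]],[[0,0,-7.93],[0.0089,0.0205,0.0]],[[0,0,-7.93],[0.006,0.0216,0.0]],[[0,0,-7.93],[0.003,0.0222,0.0]],[[0,0,-7.93],[-0.0001,0.0224,0.0]],[[0,0,-7.93],[-0.0032,0.0222,0.0]],[[0,0,-7.93],[-0.0062,0.0215,0.0]],[[0,0,-7.93],[-0.0091,0.0204,0.0]],[[0,0,-7.93],[-0.0119,0.019,0.0]],[[0,0,-7.93],[-0.0144,0.0172,0.0]],[[0,0,-7.93],[-0.0166,0.015,0.0]]]
```

servo_tool:
  moves:
    - [[0.4, 0.3, 0], [0, 0, 0], 0]
    - [[0, 0, -7.9], [0.012, 0.019, 0], 0]
    - [[0, 0, -7.9], [0.009, 0.02, 0], 0]
    - [[0, 0, -7.9], [0.006, 0.022, 0], 0]
    - [[0, 0, -7.9], [0.003, 0.022, 0], 0]
    - [[0, 0, -7.9], [0, 0.022, 0], 0]
    - [[0, 0, -7.9], [-0.003, 0.022, 0], 0]
    - [[0, 0, -7.9], [-0.006, 0.022, 0], 0]
    - [[0, 0, -7.9], [-0.009, 0.02, 0], 0]
    - [[0, 0, -7.9], [-0.012, 0.019, 0], 0]
    - [[0, 0, -7.9], [-0.014, 0.017, 0], 0]
    - [[0, 0, -7.9], [-0.017, 0.015, 0], 0]

```text
time: 10.4
ee_pos: [0.5956, -0.1085, 0.1811]
tcp_rot: [179.6, -0.6, -178.9]
wrist_force: [0.4, 0.0, -1.1]
opening: 0.013
grasp_force: 58.8
```

servo_tool:
  moves:
    - [[0, 0, 0], [0, 0, 0], 0]
    - [[0, 0, 0], [0, 0, 0], 0]
    - [[0, 0, 0], [0, 0, 0], 0]

```text
time: 10.7
ee_pos: [0.5948, -0.1096, 0.1823]
tcp_rot: [179.7, -0.6, -179.4]
wrist_force: [-0.6, 0.3, -0.7]
opening: 0.0134
grasp_force: 58.8
```

```bash
cat > d.py <<'E'
from h import *
import sys
np.set_printoptions(precision=4,suppress=True)
o=get_obs();print(o['ee_pos'],o['tcp_rot'],o['q'],o['time'])
t=sys.argv[1]
for c in['wrist','scene','side']:
    K,im,d=snap(c,f'{t}_{c}.png'); P=cloud(K,d); ok=d>0
    for n in['guard_seat','channel_mouth','guard_tab','guard']:
        for r in mark_of(n,c)[:1]: print(c,n,round(r['score'],2),w(K,r['xyz']))
    hsv=cv2.cvtColor(im,cv2.COLOR_RGB2HSV); e=o['ee_pos']
    g=ok&(hsv[...,0]<20)&(hsv[...,1]>150)&(hsv[...,2]>60)&(np.hypot(P[...,0]-e[0],P[...,1]-e[1]-.05)<.13)&(P[...,2]>.08)
    if g.sum()>200:
        A=P[g]; q=np.c_[A[:,:2],np.ones(len(A))]; s=np.linalg.lstsq(q,A[:,2],rcond=None)[0]
        A=A[abs(A[:,2]-q@s)<.003]
        print(c,'guard rect',cv2.minAreaRect((A[:,:2]*1000).astype(np.float32)),'plane',s[:2],A[:,2].mean(),len(A))
    # slicer: hump top, channel lips (dark)
    h=ok&(abs(P[...,2]-.15)<.005)&(P[...,1]>.2)&(abs(P[...,0]-.59)<.12)
    if h.sum()>200: print(c,'hump',cv2.minAreaRect((P[h][:,:2]*1000).astype(np.float32)),h.sum())
    l=ok&(abs(P[...,2]-.115)<.005)&(hsv[...,2]<110)&(abs(P[...,1]-.13)<.08)
    for sgn in(-1,1):
        A=P[l&(sgn*(P[...,0]-.593)>.03)&(sgn*(P[...,0]-.593)<.08)]
        if len(A)>60:
            v=cv2.fitLine((A[:,:2]).astype(np.float32),cv2.DIST_HUBER,0,.01,.01).ravel(); v=v*np.sign(v[1])
            print(c,'lip',sgn,np.degrees(np.arctan2(-v[0],v[1])),'x range',np.percentile(A[:,0],[2,50,98]),'y',np.percentile(A[:,1],[2,98]),len(A))
E
python3 d.py d1
```

```text
[ 0.5948 -0.1096  0.1823] [ 179.6641   -0.5606 -179.381 ] [-10.5441  12.5142  13.1101  91.2109   0.2211 -11.1626] 10.7
wrist guard_tab 0.85 [ 0.594  -0.11    0.1948]
wrist guard 0.67 [ 0.5943 -0.0519  0.1647]
wrist guard rect ((593.3621215820312, -54.243751525878906), (111.3996810913086, 150.48129272460938), 0.7782683968544006) plane [-0.0042 -0.0045] 0.17359675496098922 48427
scene guard_seat 0.7 [ 0.6369 -0.1826 -0.0008]
scene channel_mouth 0.9 [0.5941 0.0545 0.0997]
scene guard_tab 0.91 [0.3451 0.1264 0.0468]
scene guard 0.71 [ 0.3455  0.0518 -0.0035]
scene guard rect ((592.9392700195312, -55.981971740722656), (110.0072021484375, 153.88975524902344), 0.6306562423706055) plane [-0.0068  0.0064] 0.17455529859203975 1910
scene hump ((586.3555908203125, 643.3919067382812), (803.0596923828125, 234.58644104003906), 89.22636413574219) 1877
scene lip -1 -4.311773 x range [0.537  0.5435 0.5615] y [0.1178 0.2004] 96
scene lip 1 4.683171 x range [0.6279 0.6503 0.6618] y [0.0623 0.1986] 356
side guard_seat 0.65 [0.5936 0.1184 0.0984]
side channel_mouth 0.75 [0.5934 0.0471 0.0995]
side guard_tab 0.69 [ 0.5973 -0.1066  0.1985]
side guard 0.96 [ 0.5937 -0.0552  0.1678]
side guard rect ((594.1438598632812, -53.989891052246094), (110.25154113769531, 153.9027557373047), 0.6918435096740723) plane [-0.009  -0.0098] 0.17498443594920707 2099
side hump ((591.1862182617188, 306.3551940917969), (157.36605834960938, 119.36241149902344), 0.8601654171943665) 11686
side lip -1 -3.3340516 x range [0.5273 0.537  0.5596] y [0.0659 0.2002] 824
side lip 1 3.063904 x range [0.6269 0.649  0.6593] y [0.0805 0.2018] 800
```

```bash
python3 plan.py .5975 -.084 .125 -179.1
```

```text
n 2 q6 -11.249584945385724
[[[0.3,-0.5,-0.0],[0,0,0]],[[0,0,-0.08],[-0.0011,0.0126,0.029]],[[0,0,-0.08],[-0.0011,0.0126,0.029]]]
```

servo_tool:
  moves:
    - [[0.3, -0.5, -0.3], [0, 0.009, 0], 0]
    - [[0, 0, 0], [-0.001, 0.009, 0.014], 0]
    - [[0, 0, 0], [-0.001, 0.008, 0.014], 0]
    - [[0, 0, 0], [0, 0, 0.015], 0]
    - [[0, 0, 0], [0, 0, 0.014], 0]
    - [[0, 0, 0], [0, 0, 0], 0]
    - [[0, 0, 0], [0, 0, 0], 0]

```text
time: 12.15
ee_pos: [0.5969, -0.0834, 0.1258]
tcp_rot: [180.0, -0.0, -179.0]
wrist_force: [0.4, 0.2, -1.5]
opening: 0.0132
grasp_force: 58.7
```

```bash
python3 d.py d2 | grep -v hump; python3 plan.py .5975 -.082 .1165 -179.1
```

```text
[ 0.5969 -0.0834  0.1258] [ 179.9646   -0.0109 -178.9726] [-7.9692 11.4055  5.5882 84.199   0.0333 -8.9967] 12.15
wrist guard_tab 0.95 [ 0.5952 -0.0856  0.1373]
wrist guard 0.74 [ 0.5952 -0.0281  0.1067]
wrist guard rect ((595.1824340820312, -28.323768615722656), (110.7347640991211, 150.19802856445312), 0.9969133734703064) plane [ 0.0053 -0.0105] 0.11663045825447961 48456
wrist lip 1 -73.936134 x range [0.661  0.6644 0.6692] y [0.0545 0.0583] 64
scene guard_seat 0.63 [0.5908 0.1142 0.0999]
scene channel_mouth 0.85 [0.5909 0.0528 0.0991]
scene guard_tab 0.9 [0.3472 0.1224 0.043 ]
scene guard 0.94 [ 0.3459  0.0554 -0.0012]
scene guard rect ((594.3615112304688, -29.48101043701172), (110.62873077392578, 153.63768005371094), 0.9146721363067627) plane [-0.0007 -0.0039] 0.11802394671143605 1694
scene lip 1 5.8184648 x range [0.6274 0.65   0.6628] y [0.0596 0.1987] 365
side guard_seat 0.68 [0.5939 0.1187 0.1005]
side channel_mouth 0.62 [0.5936 0.0498 0.0969]
side guard_tab 0.97 [ 0.5991 -0.0812  0.1393]
side guard 0.93 [ 0.3433  0.0511 -0.0005]
side guard rect ((595.7958984375, -27.216773986816406), (110.4599609375, 151.71368408203125), 1.099069595336914) plane [-0.0063 -0.0191] 0.11776852609149202 2308
side lip -1 -2.9773242 x range [0.5273 0.5369 0.5591] y [0.0662 0.2002] 819
side lip 1 4.385156 x range [0.6262 0.6489 0.6596] y [0.0806 0.2021] 797
n 1 q6 -8.993168470848456
[[[0,0,0.15],[-0.0003,0.0012,0.0096]]]
```

servo_tool:
  moves:
    - [[0, 0, 0], [0, 0, 0.006], 0]
    - [[0, 0, 0], [0, 0, 0.004], 0]
    - [[0, 0, 0], [0, 0, 0], 0]
    - [[0, 0, 0], [0, 0, 0], 0]
  force: 25

```text
time: 13.3
ee_pos: [0.5972, -0.0831, 0.1161]
tcp_rot: [180.0, 0.0, -179.0]
wrist_force: [-0.2, -0.2, 1.3]
opening: 0.0127
grasp_force: 59.3
```

servo_tool:
  moves:
    - [[0, 0, 0], [0, 0.008, 0], 0]
    - [[0, 0, 0], [0, 0.008, 0], 0]
    - [[0, 0, 0], [0, 0.008, 0], 0]
    - [[0, 0, 0], [0, 0.008, 0], 0]
    - [[0, 0, 0], [0, 0.008, 0], 0]
    - [[0, 0, 0], [0, 0, 0], 0]

```text
time: 13.9
ee_pos: [0.5967, -0.0421, 0.1162]
tcp_rot: [180.0, 0.1, -178.9]
wrist_force: [1.9, -1.8, -0.9]
opening: 0.013
grasp_force: 58.9
```

servo_tool:
  moves:
    - [[0, 0, 0], [0, 0.008, 0], 0]
    - [[0, 0, 0], [0, 0.008, 0], 0]
    - [[0, 0, 0], [0, 0.008, 0], 0]
    - [[0, 0, 0], [0, 0.008, 0], 0]
    - [[0, 0, 0], [0, 0.008, 0], 0]
    - [[0, 0, 0], [0, 0, 0], 0]

```text
time: 14.5
ee_pos: [0.5958, -0.0017, 0.1162]
tcp_rot: [179.9, 0.0, -178.9]
wrist_force: [3.4, 2.5, -0.6]
opening: 0.0131
grasp_force: 59.2
```

servo_tool:
  moves:
    - [[0, 0, 0], [-0.0005, 0.008, 0], 0]
    - [[0, 0, 0], [0, 0.008, 0], 0]
    - [[0, 0, 0], [0, 0.008, 0], 0]
    - [[0, 0, 0], [0, 0.008, 0], 0]
    - [[0, 0, 0], [0, 0.008, 0], 0]
    - [[0, 0, 0], [0, 0.008, 0], 0]
    - [[0, 0, 0], [0, 0, 0], 0]

```text
time: 15.2
ee_pos: [0.5953, 0.0463, 0.1162]
tcp_rot: [179.9, 0.0, -178.9]
wrist_force: [2.9, 2.6, 0.2]
opening: 0.0131
grasp_force: 59.0
```

servo_tool:
  moves:
    - [[0, 0, 0], [0, 0.004, 0], 0]
    - [[0, 0, 0], [0, 0.004, 0], 0]
    - [[0, 0, 0], [0, 0.003, 0], 0]
    - [[0, 0, 0], [0, 0.002, 0], 0]
    - [[0, 0, 0], [0, 0.002, 0], 0]
    - [[0, 0, 0], [0, 0, 0], 0]

```text
time: 15.8
ee_pos: [0.5951, 0.06, 0.1162]
tcp_rot: [180.0, 0.0, -178.9]
wrist_force: [3.7, -1.7, -1.0]
opening: 0.013
grasp_force: 58.9
```

servo_tool:
  moves:
    - [[0, 0, 0], [0, 0.002, 0], 0]
    - [[0, 0, 0], [0, 0.002, 0], 0]
    - [[0, 0, 0], [0, 0, 0], 0]

```text
time: 16.1
ee_pos: [0.5951, 0.0612, 0.1167]
tcp_rot: [-179.7, 0.1, -179.1]
wrist_force: [2.9, -17.3, 2.6]
opening: 0.0131
grasp_force: 59.4
```

servo_tool:
  moves:
    - [[0, 0, 0], [0, 0, 0], 60]
    - [[0, 0, 0], [0, 0, 0], 60]
    - [[0, 0, 0], [0, 0, 0], 60]
    - [[0, 0, 0], [0, 0, -0.01], 60]
    - [[0, 0, 0], [0, 0, -0.02], 60]
    - [[0, 0, 0], [0, 0, -0.03], 60]
    - [[0, 0, 0], [0, 0, -0.03], 60]
    - [[0, 0, 0], [0, 0, -0.02], 60]
    - [[0, 0, 0], [0, 0, 0], 60]

```text
time: 17.0
ee_pos: [0.5958, 0.0642, 0.2303]
tcp_rot: [179.9, 0.3, -178.9]
wrist_force: [-0.1, -0.9, 0.4]
opening: 0.0511
grasp_force: 0.0
```

```bash
cat > e.py <<'E'
from h import *
import sys
np.set_printoptions(precision=4,suppress=True)
o=get_obs();print(o['ee_pos'],o['tcp_rot'],o['time'])
for c in['wrist','scene','side']:
    K,im,d=snap(c,f'{sys.argv[1]}_{c}.png'); P=cloud(K,d); ok=d>0
    for n in['guard','guard_window','guard_tab','guard_seat']:
        for r in mark_of(n,c)[:1]: print(c,n,round(r['score'],2),w(K,r['xyz']))
    hsv=cv2.cvtColor(im,cv2.COLOR_RGB2HSV)
    g=ok&(hsv[...,0]<20)&(hsv[...,1]>150)&(hsv[...,2]>50)&(abs(P[...,2]-.108)<.006)&(np.hypot(P[...,0]-.594,P[...,1]-.116)<.12)
    print(c,cv2.minAreaRect((P[g][:,:2]*1000).astype(np.float32)),P[g][:,2].mean())
    # window hole
    cs,hi=cv2.findContours(g.astype(np.uint8),cv2.RETR_CCOMP,cv2.CHAIN_APPROX_NONE)
    b=[x for x,y in zip(cs,hi[0]) if y[3]>=0 and cv2.contourArea(x)>150]
    for x in b:
        uv=x[:,0].astype(float); M=K['camera_matrix']
        ray=np.c_[(uv[:,0]-M[0,2])/M[0,0],(uv[:,1]-M[1,2])/M[1,1],np.ones(len(uv))]@K['R']; C=-K['R'].T@K['t']
        X=C+ray*((.108-C[2])/ray[:,2])[:,None]
        print(c,'window',cv2.minAreaRect((X[:,:2]*1000).astype(np.float32)))
E
python3 e.py e1; python3 plan.py .634 -.183 .22 115
```

```text
[0.5958 0.0642 0.2303] [ 179.9232    0.3291 -178.9316] 17.0
wrist guard_tab 0.68 [0.592  0.0609 0.1316]
wrist guard_seat 0.71 [0.5954 0.1148 0.0967]
wrist ((593.1727294921875, 116.65196228027344), (110.16854095458984, 150.7917938232422), 1.1542959213256836) 0.106954518973454
wrist window ((591.6170654296875, 144.5538330078125), (27.991514205932617, 48.882015228271484), 1.0150014162063599)
wrist window ((602.5999755859375, 61.36680221557617), (60.2126579284668, 17.462982177734375), 0.28275540471076965)
scene guard 0.75 [0.5893 0.1155 0.0996]
scene guard_window 0.94 [0.5892 0.1456 0.1072]
scene guard_tab 0.92 [0.3463 0.1242 0.0443]
scene guard_seat 0.84 [0.5916 0.1132 0.0987]
scene ((590.0557250976562, 115.20526123046875), (112.89005279541016, 156.5087890625), 1.7613811492919922) 0.10724572596269999
scene window ((582.4922485351562, 107.57614135742188), (58.24802780151367, 114.68412017822266), 4.42233419418335)
side guard 0.87 [0.5948 0.1162 0.1039]
side guard_window 0.81 [0.5935 0.1457 0.1057]
side guard_tab 0.83 [0.5951 0.0642 0.1306]
side guard_seat 0.85 [0.5955 0.1172 0.0997]
side ((593.1359252929688, 116.47714233398438), (109.17223358154297, 151.29148864746094), 1.8156108856201172) 0.1077800609930487
side window ((591.6417846679688, 149.71896362304688), (29.398441314697266, 49.9217529296875), 0.892218291759491)
n 8 q6 5.056078682581557
[[[0,0,8.26],[-0.0043,-0.0309,0.0008]],[[0,0,8.26],[-0.0087,-0.03,0.0008]],[[0,0,8.26],[-0.0129,-0.0284,0.0008]],[[0,0,8.26],[-0.0169,-0.0263,0.0008]],[[0,0,8.26],[-0.0205,-0.0236,0.0008]],[[0,0,8.26],[-0.0237,-0.0204,0.0008]],[[0,0,8.26],[-0.0263,-0.0168,0.0008]],[[0,0,8.26],[-0.0285,-0.0128,0.0008]]]
```

servo_tool:
  moves:
    - [[0, 0, 8.3], [-0.004, -0.031, 0], 60]
    - [[0, 0, 8.3], [-0.009, -0.03, 0], 60]
    - [[0, 0, 8.3], [-0.013, -0.028, 0], 60]
    - [[0, 0, 8.3], [-0.017, -0.026, 0], 60]
    - [[0, 0, 8.3], [-0.02, -0.024, 0], 60]
    - [[0, 0, 8.3], [-0.024, -0.02, 0], 60]
    - [[0, 0, 8.3], [-0.026, -0.017, 0], 60]
    - [[0, 0, 8.3], [-0.028, -0.013, 0], 60]
    - [[0, 0, 0], [0, 0, 0], 60]
    - [[0, 0, 0], [0, 0, 0], 60]

```text
time: 18.75
ee_pos: [0.6327, -0.1827, 0.2257]
tcp_rot: [180.0, -0.0, 114.7]
wrist_force: [-0.4, 0.2, 0.2]
opening: 0.0512
grasp_force: 0.0
```

```bash
cat > f.py <<'E'
from h import *
np.set_printoptions(precision=4,suppress=True)
K,im,d=snap('wrist'); P=cloud(K,d)
for r in mark_of('pusher_grip','wrist')[:2]: print(r['score'],w(K,r['xyz']))
hsv=cv2.cvtColor(im,cv2.COLOR_RGB2HSV)
m=(d>0)&(np.hypot(P[...,0]-.634,P[...,1]+.183)<.06)&(hsv[...,0]>100)&(hsv[...,0]<130)&(hsv[...,1]>100)
for z in(.075,.114):
    A=P[m&(abs(P[...,2]-z)<.004)]
    if len(A)>50: print(z,cv2.minAreaRect((A[:,:2]*1000).astype(np.float32)),len(A))
E
python3 f.py; python3 plan.py .634 -.183 .14 115
```

```text
0.91 [ 0.6366 -0.1824  0.0948]
0.57 [ 0.4638 -0.1206  0.1003]
0.075 ((633.9641723632812, -182.668701171875), (43.034156799316406, 59.568641662597656), 24.729549407958984) 1872
0.114 ((633.9982299804688, -182.037353515625), (23.87433624267578, 38.52838134765625), 25.051742553710938) 1736
n 2 q6 49.20573268280024
[[[0,0,-0.12],[-0.0009,0.0003,0.0431]],[[0,0,-0.12],[-0.0009,0.0003,0.0431]]]
```

servo_tool:
  moves:
    - [[0, 0, 0], [0, 0.001, 0.035], 60]
    - [[0, 0, 0], [0, 0, 0.035], 60]
    - [[0, 0, 0], [0, 0, 0.035], 60]
    - [[0, 0, 0], [0, 0, 0.025], 60]
    - [[0, 0, 0], [0, 0, 0.014], 60]
    - [[0, 0, 0], [0, 0, 0], 60]

```text
time: 19.45
ee_pos: [0.633, -0.1806, 0.0805]
tcp_rot: [-179.9, -0.1, 114.7]
wrist_force: [0.1, -0.2, 0.2]
opening: 0.0513
grasp_force: 0.0
```

servo_tool:
  moves:
    - [[0, 0, 0], [0, 0, 0], 0]
    - [[0, 0, 0], [0, 0, 0], 0]
    - [[0, 0, 0], [0, 0, 0], 0]
    - [[0, 0, 0], [0, 0, 0], 0]
    - [[0, 0, 0], [0, 0, 0], 0]
    - [[0, 0, 0], [0, 0, 0], 0]
  force: 60

```text
time: 20.05
ee_pos: [0.6347, -0.182, 0.0843]
tcp_rot: [179.8, 0.1, 114.7]
wrist_force: [-0.1, 1.0, 6.7]
opening: 0.0238
grasp_force: 59.8
```

servo_tool:
  moves:
    - [[0, 0, 0], [0, 0, -0.02], 0]
    - [[0, 0, 0], [0, 0, -0.03], 0]
    - [[0, 0, 0], [0, 0, -0.04], 0]
    - [[0, 0, 0], [0, 0, -0.04], 0]
    - [[0, 0, 0], [0, 0, -0.04], 0]
    - [[0, 0, 0], [0, 0, -0.02], 0]
    - [[0, 0, 0], [0, 0, 0], 0]

```text
time: 20.75
ee_pos: [0.6346, -0.1822, 0.276]
tcp_rot: [179.7, 0.2, 114.6]
wrist_force: [-0.4, -0.1, -2.4]
opening: 0.023
grasp_force: 59.5
```

```bash
python3 plan.py .5928 .146 .27 91
```

```text
n 8 q6 49.32174189813584
[[[0.3,0.2,0.0],[0,0,0]],[[0,0,2.96],[0.0395,0.0124,0.0008]],[[0,0,2.96],[0.04,0.0103,0.0008]],[[0,0,2.96],[0.0405,0.0082,0.0008]],[[0,0,2.96],[0.0409,0.0061,0.0008]],[[0,0,2.96],[0.0412,0.004,0.0008]],[[0,0,2.96],[0.0413,0.0019,0.0008]],[[0,0,2.96],[0.0414,-0.0002,0.0008]],[[0,0,2.96],[0.0413,-0.0024,0.0008]]]
```

servo_tool:
  moves:
    - [[0.3, 0.2, 0], [0.01, 0, 0], 0]
    - [[0, 0, 3], [0.036, 0.012, 0], 0]
    - [[0, 0, 3], [0.038, 0.01, 0], 0]
    - [[0, 0, 3], [0.04, 0.008, 0], 0]
    - [[0, 0, 3], [0.041, 0.006, 0], 0]
    - [[0, 0, 3], [0.041, 0.004, 0], 0]
    - [[0, 0, 3], [0.041, 0.002, 0], 0]
    - [[0, 0, 3], [0.04, 0, 0], 0]
    - [[0, 0, 2.6], [0.039, -0.002, 0], 0]
    - [[0, 0, 0], [0, 0, 0], 0]
    - [[0, 0, 0], [0, 0, 0], 0]
    - [[0, 0, 0], [0, 0, 0], 0]

```text
time: 21.95
ee_pos: [0.5907, 0.1452, 0.2716]
tcp_rot: [-179.6, -0.1, 91.1]
wrist_force: [-0.7, -0.4, -2.6]
opening: 0.0232
grasp_force: 59.4
```

```bash
python3 e.py e2; cat > g.py <<'E'
from h import *
import sys
np.set_printoptions(precision=4,suppress=True)
o=get_obs();e=o['ee_pos'];print(e,o['tcp_rot'],o['wrist_force'])
for c in['wrist','scene','side']:
    K,im,d=snap(c); P=cloud(K,d); ok=(d>0)&(np.hypot(P[...,0]-e[0],P[...,1]-e[1])<.06)
    for r in mark_of('pusher_tip',c)[:2]: print(c,'tip',round(r['score'],2),w(K,r['xyz']))
    for r in mark_of('pusher_grip',c)[:2]: print(c,'grip',round(r['score'],2),w(K,r['xyz']))
    hsv=cv2.cvtColor(im,cv2.COLOR_RGB2HSV)
    m=ok&(hsv[...,0]>100)&(hsv[...,0]<130)&(hsv[...,1]>100)
    zt=e[2]-.0055
    A=P[m&(abs(P[...,2]-zt)<.006)]
    if len(A)>50: print(c,'collar',cv2.minAreaRect((A[:,:2]*1000).astype(np.float32)),A[:,2].mean(),len(A))
E
python3 g.py
```

```text
[0.5907 0.1452 0.2716] [-179.5673   -0.0585   91.0535] 21.95
wrist guard 0.69 [ 0.343   0.05   -0.0007]
wrist guard_window 0.65 [0.3395 0.0092 0.012 ]
wrist guard_tab 0.88 [0.347  0.1291 0.0376]
wrist ((595.099853515625, 126.68049621582031), (131.29425048828125, 105.71424865722656), 89.61846160888672) 0.10699643727382642
scene guard 0.95 [ 0.3419  0.0557 -0.0037]
scene guard_window 0.71 [0.3418 0.0039 0.0121]
scene guard_tab 0.73 [0.3449 0.1233 0.0413]
scene guard_seat 0.76 [0.5917 0.1141 0.1008]
scene ((590.6304931640625, 115.42656707763672), (112.53086853027344, 155.28411865234375), 1.215368628501892) 0.10724735038050792
scene window ((582.4026489257812, 108.73538208007812), (58.24802780151367, 114.20055389404297), 4.42233419418335)
side guard 0.89 [ 0.3405  0.0509 -0.0023]
side guard_window 0.65 [0.3404 0.0089 0.011 ]
side guard_tab 0.88 [0.3481 0.1303 0.0425]
side guard_seat 0.75 [0.5956 0.1161 0.0972]
side ((592.7177124023438, 117.3858413696289), (107.65718078613281, 148.66873168945312), 1.6164005994796753) 0.10774155502095396
side window ((591.7207641601562, 150.00677490234375)
[... 171 characters left out ...]
19 0.2833]
wrist collar ((590.1861572265625, 160.85452270507812), (43.09039306640625, 28.99469566345215), 1.791729211807251) 0.26394541581831193 4041
scene tip 0.68 [0.5851 0.1405 0.1867]
scene tip 0.64 [ 0.4632 -0.1211 -0.0018]
scene grip 0.73 [ 0.4608 -0.1205  0.0968]
scene collar ((589.7772216796875, 140.6145782470703), (42.81855010986328, 56.11884689331055), 1.6365482807159424) 0.26502435887891795 224
side tip 0.96 [0.5965 0.1465 0.1863]
side tip 0.61 [ 0.4645 -0.1182 -0.0005]
side grip 0.88 [0.5919 0.1448 0.2864]
side grip 0.73 [ 0.4704 -0.1225  0.0999]
side collar ((590.6212768554688, 148.2913818359375), (43.46902084350586, 55.37702941894531), 2.033191442489624) 0.26516946643386813 499
```

servo_tool:
  moves:
    - [[-0.3, 0, 0], [0, 0.0015, 0.02], 0]
    - [[0, 0, 0], [0, 0, 0.02], 0]
    - [[0, 0, 0], [0, 0, 0.02], 0]
    - [[0, 0, 0], [0, 0, 0.01], 0]
    - [[0, 0, 0], [0, 0, 0], 0]
    - [[0, 0, 0], [0, 0, 0], 0]

```text
time: 23.75
ee_pos: [0.5926, 0.1458, 0.2036]
tcp_rot: [180.0, -0.1, 91.0]
wrist_force: [-0.1, 0.1, -2.1]
opening: 0.0233
grasp_force: 59.5
```

```bash
cat > k.py <<'E'
from h import *
import sys
print(get_obs()['ee_pos'],get_obs()['tcp_rot'])
out=[]
for c in['scene','side']:
    K,im,d=snap(c); u,v=px(K,[.593,.146,.13]).astype(int)
    u=np.clip(u,70,489);v=np.clip(v,70,349)
    out.append(cv2.resize(im[v-65:v+65,u-65:u+65],(390,390),interpolation=cv2.INTER_CUBIC))
cv2.imwrite('pics/'+sys.argv[1],np.hstack(out)[:,:,::-1])
E
python3 k.py k1.png; python3 g.py
```

```text
[0.59264459 0.14584648 0.20362893] [ 1.79985665e+02 -1.04373003e-01  9.10449308e+01]
[0.5929 0.1459 0.2042] [179.9239  -0.1188  91.047 ] [-0.0106  0.5986 -1.6491]
wrist tip 0.62 [ 0.4685 -0.1184 -0.0039]
wrist grip 0.59 [0.5959 0.1469 0.2197]
wrist collar ((592.254150390625, 160.9557342529297), (42.744415283203125, 28.998817443847656), 1.6080989837646484) 0.19525462253634987 4025
scene tip 0.91 [0.5887 0.1433 0.1199]
scene tip 0.76 [ 0.4627 -0.1223  0.0005]
scene grip 0.83 [0.592  0.1461 0.2137]
scene grip 0.82 [ 0.4626 -0.1192  0.0957]
scene collar ((591.79443359375, 141.267822265625), (42.66020202636719, 57.214229583740234), 1.740520715713501) 0.19601006990428824 204
side tip 0.63 [0.5989 0.1441 0.118 ]
side tip 0.45 [0.5953 0.0646 0.1306]
side grip 0.64 [ 0.4692 -0.1254  0.0978]
side collar ((592.0004272460938, 147.90589904785156), (42.99015808105469, 57.066654205322266), 1.6060142517089844) 0.1957272798782274 444
```

View pics/k1.png

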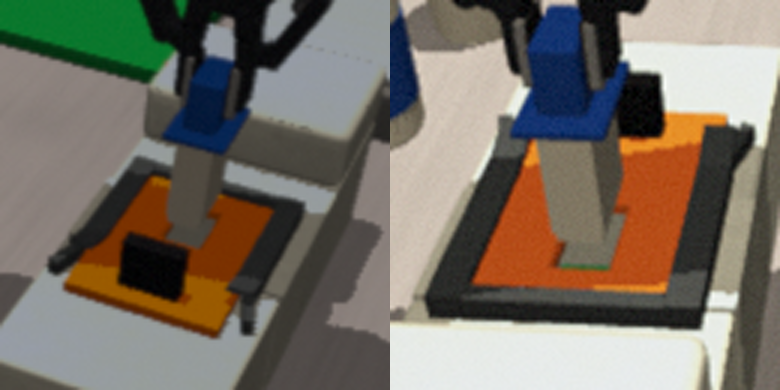

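The crops show the guard home and the white shank hanging just above its window, at about (190,235) left and (590,245) right. I'll descend gently.

servo_tool:
  moves:
    - [[0, 0, 0], [0, 0, 0.006], 0]
    - [[0, 0, 0], [0, 0, 0.006], 0]
    - [[0, 0, 0], [0, 0, 0.004], 0]
    - [[0, 0, 0], [0, 0, 0.003], 0]
    - [[0, 0, 0], [0, 0, 0], 0]

```text
time: 24.8
ee_pos: [0.5923, 0.1458, 0.1841]
tcp_rot: [-180.0, -0.1, 91.0]
wrist_force: [-1.9, 0.2, 0.7]
opening: 0.0233
grasp_force: 60.0
```

servo_tool:
  moves:
    - [[0, 0, 0], [0, -0.0003, 0.004], 0]
    - [[0, 0, 0], [0, 0, 0.004], 0]
    - [[0, 0, 0], [0, 0, 0.004], 0]
    - [[0, 0, 0], [0, 0, 0], 0]

```text
time: 25.2
ee_pos: [0.5925, 0.1458, 0.1708]
tcp_rot: [-180.0, -0.1, 91.0]
wrist_force: [3.9, -0.2, -5.1]
opening: 0.023
grasp_force: 59.9
```

servo_tool:
  moves:
    - [[0, 0, 0], [0, 0, 0.004], 0]
    - [[0, 0, 0], [0, 0, 0.004], 0]
    - [[0, 0, 0], [0, 0, 0.004], 0]
    - [[0, 0, 0], [0, 0, 0.004], 0]
    - [[0, 0, 0], [0, 0, 0.004], 0]
    - [[0, 0, 0], [0, 0, 0.004], 0]
    - [[0, 0, 0], [0, 0, 0.003], 0]
    - [[0, 0, 0], [0, 0, 0], 0]
    - [[0, 0, 0], [0, 0, 0], 0]

```text
time: 26.1
ee_pos: [0.5923, 0.1459, 0.1442]
tcp_rot: [-180.0, -0.1, 91.0]
wrist_force: [5.6, -0.2, -4.1]
opening: 0.0236
grasp_force: 60.0
```

servo_tool:
  moves:
    - [[0, 0, 0], [0, 0, 0.004], 0]
    - [[0, 0, 0], [0, 0, 0.004], 0]
    - [[0, 0, 0], [0, 0, 0.004], 0]
    - [[0, 0, 0], [0, 0, 0.004], 0]
    - [[0, 0, 0], [0, 0, 0.003], 0]
    - [[0, 0, 0], [0, 0, 0], 0]
    - [[0, 0, 0], [0, 0, 0], 0]

```text
time: 26.8
ee_pos: [0.5922, 0.146, 0.1261]
tcp_rot: [180.0, -0.1, 91.1]
wrist_force: [3.0, 0.6, 2.9]
opening: 0.0235
grasp_force: 61.1
```

servo_tool:
  moves:
    - [[0, 0, 0], [0, 0, 0.002], 0]
    - [[0, 0, 0], [0, 0, 0.002], 0]
    - [[0, 0, 0], [0, 0, 0], 0]
    - [[0, 0, 0], [0, 0, 0], 0]

```text
time: 27.2
ee_pos: [0.5922, 0.146, 0.1225]
tcp_rot: [180.0, -0.1, 91.0]
wrist_force: [2.1, -0.3, 6.5]
opening: 0.0231
grasp_force: 61.3
```

servo_tool:
  moves:
    - [[0, 0, 0], [0, 0, 0.002], 0]
    - [[0, 0, 0], [0, 0, 0.001], 0]
    - [[0, 0, 0], [0, 0, 0], 0]
    - [[0, 0, 0], [0, 0, 0], 0]

```text
time: 27.6
ee_pos: [0.5923, 0.1461, 0.1224]
tcp_rot: [179.8, -0.1, 91.1]
wrist_force: [-4.7, -1.2, 23.3]
opening: 0.0234
grasp_force: 63.7
```

The pusher's collar has landed on the guard: the reading stopped at 0.1224 m and the force jumped to 23 N. I'll check once, then hand in.

```bash
python3 k.py k2.png; python3 g.py | grep -E 'collar'
```

```text
[0.59226989 0.14611197 0.12236902] [ 1.79844331e+02 -1.44976432e-01  9.10550475e+01]
wrist collar ((591.5637817382812, 161.14279174804688), (42.7775993347168, 28.399778366088867), 1.8966246843338013) 0.11347498287539973 3986
scene collar ((591.121337890625, 139.56866455078125), (41.841697692871094, 53.32204818725586), 2.4301841259002686) 0.11435924036674266 178
side collar ((592.0537109375, 147.50674438476562), (42.56774139404297, 57.61716079711914), 2.161073923110962) 0.11435774260465378 394
```

View pics/k2.png

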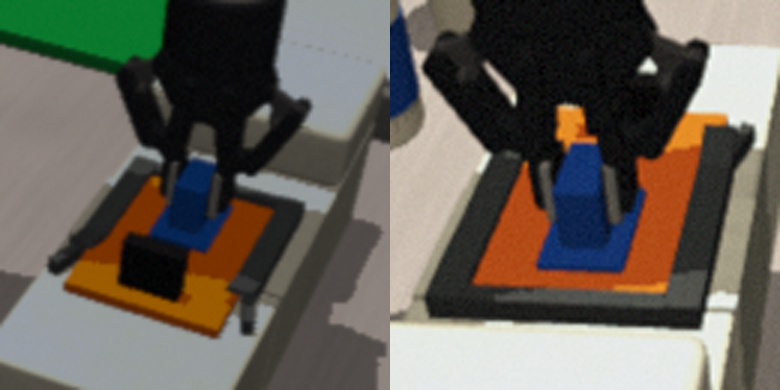

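The collar, at (190,235) left and (590,245) right, sits flush on the guard with its top at 0.114 m. The guard is home and the pusher is still gripped.

```bash
python3 -c "
from workcell import *
print(job_done())"
```

```text
the job is handed in; nothing more can be done
None
```

I handed the job in at about 28 s: the guard is home against its stop, and the white pusher is through the window, collar down on the guard and still gripped. That puts the safety plate about 12 mm down by the given geometry (not measured directly), and I didn't touch the black pusher.

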